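# Ready the roof-blind drive for its belt

## Task

The drive unit of the roof-window blind lies on the desk, waiting for a new belt. First press both hinged bearing covers down until their catches hold them shut; then push the tab of the sprung tensioner arm back until the arm is past its ratchet click, and finish while still holding it there, because it springs back if let go. Leave everything else on the desk where it is.

Things in the scene. Friction and masses are not known exactly. Their poses are not given: they have to be found in the camera images.
- drive_plate: The drive unit's aluminium base plate, 200 (own x) x 440 (own y) x 8 mm, fixed to the desk but at a different place and yaw each time. Origin at the centre of its underside, z up; its top is 8 mm above the desk. It carries, from its -y end to its +y end, the right bearing block, the left bearing block and the tensioner.
- block_left: The left bearing block (nearer the tensioner), grey, 76 (own x) x 50 (own y) mm, fixed on the plate; origin at the centre of its underside (8 mm above the desk), z up. A hinged cover shuts level over it; the shut cover's top is 40 mm above this origin (48 mm above the desk).
- block_left_hinge (a point): Middle of the left cover's hinge axis, at x +34, z +36 mm in the block's frame; axes as the block's, the hinge runs along own y. The cover reaches from here towards own -x when shut: 68 mm to its free edge, 44 mm wide, 8 mm thick (4 mm either side of the axis).
- cover_left (a joint): Opening angle of the left cover in rad: 0 shut, 1.15 fully open (raised, free edge up). It starts open at 0.75 to 1.1 and stays where it is left by hinge friction. Pressed down it moves easily to 0.15, where its edge meets a sprung ball catch (some 6 to 10 N at 32 mm from the hinge); past 0.06 the catch snaps over and pulls it down to 0 and holds it shut.
- cover_left_edge (a point): Middle of the free edge of the left cover, on its top face; moves with the cover.
- block_right: The right bearing block (at the -y end of the plate), grey, 76 (own x) x 50 (own y) mm, fixed on the plate; origin at the centre of its underside (8 mm above the desk), z up. A hinged cover shuts level over it; the shut cover's top is 40 mm above this origin (48 mm above the desk).
- block_right_hinge (a point): Middle of the right cover's hinge axis, at x +34, z +36 mm in the block's frame; axes as the block's, the hinge runs along own y. The cover reaches from here towards own -x when shut: 68 mm to its free edge, 44 mm wide, 8 mm thick (4 mm either side of the axis).
- cover_right (a joint): Opening angle of the right cover in rad: 0 shut, 1.15 fully open (raised, free edge up). It starts open at 0.75 to 1.1 and stays where it is left by hinge friction. Pressed down it moves easily to 0.15, where its edge meets a sprung ball catch (some 6 to 10 N at 32 mm from the hinge); past 0.06 the catch snaps over and pulls it down to 0 and holds it shut.
- cover_right_edge (a point): Middle of the free edge of the right cover, on its top face; moves with the cover.
- tensioner (a joint): Tensioner arm's angle in rad, counter-clockwise from above: 0 at its front stop (it starts there, held by its spring), 0.62 at its rear stop. The push at the tab is 5 N at first, 11 N at 0.35; the ratchet click is at 0.43, after which it drops to 6 N, then is 10 N from 0.56 on. The pawl only clicks, it does not hold: let go, the arm springs back to 0.
- tension_arm: The sprung arm, a level steel bar 20 mm wide, 26 to 34 mm above its origin, with an idler roller on it (32 mm dia, top at 52 mm). Origin on the upright pivot axis, 8 mm above the desk, z up; turns with the arm. The bar runs 128 mm from the pivot along own -y; near its end stands a black push tab, pushed towards own +x (roughly away from the robot).
- tab (a point): Point on the push face (the -x face) of the black upright tab, at x -5, y -115, z +62 mm in the arm's frame, axes as the arm's; moves with the arm. The tab is 10 mm thick (own x), 36 mm wide (own y, centred here) and rises from the bar to 82 mm above the arm's origin (90 mm above the desk).
- spare_roller: Bystander: spare aluminium idler roller, 32 mm dia, 20 mm high, standing loose on the plate near the tensioner's pivot; origin under its centre.
- spare_bearing: Bystander: steel bearing ring, 26 mm dia, 10 mm high, lying loose on the far edge of the plate; origin under its centre.
- vase: Bystander: blue vase, 90 mm dia, 105 mm high; origin under its centre.
- mug: Bystander: white mug, 80 mm dia, 90 mm high; origin under its centre.
- screwdriver: Bystander: screwdriver lying along its own x axis.
- screw_tray: Bystander: white divided tray 100 x 140 x 30 mm; origin under its centre.

How it is judged:
By the outcome, as a careful person would: the job done as asked, in the order asked, and still so for the second after the job is handed in, while the arm keeps its last pose, push and grip.
It also fails if it takes over 58 s, if anything falls off the work surface, if the arm or the gripper's body presses on something with over 40 N, if the wrist force passes 120 N, or if a joint passes its speed limit or range.

## Robot

A 6-joint arm with a two-finger parallel gripper is mounted at the origin on the work surface. World frame = base frame: x ahead of the robot, y to its left, z up, the work surface at z = 0. Lengths are in m, angles in rad, forces in N, time in s.
With the tool pointing down it reaches from about 0.3 to 0.775 m from the base axis. Payload 14.6 kg.
Tool frame: the origin (TCP) lies on the centre line of the jaws, within the pads' length; the fingertips stand 19 mm ahead of it and the grasp point (between the pads) is the TCP; y points along the fingers, x is the direction in which the jaws open and shut, and the axes are right-handed (so a half turn about y gives the same grasp; the last joint's range is limited). The gripper opens to 94 mm and grips with 3 to 60 N. Pads are 16 mm wide; open, the fingers measure 119 mm over their backs; the gripper's body (75 mm by 177 mm) begins 78 mm behind the grasp point.
Start: joints at [1.042, 0.3, 1.521, -0, 1.321, -0.067], TCP at [0.245, 0.492, 0.224] pointing down, gripper open.
Joint ranges: [-3.03, 3.03], [-0.79, 2.21], [0.23, 2.52], [-1.04, 4.18], [0, 3.07], [-2.55, 2.55]. Speed limits (rad/s): [2.22, 2.22, 2.57, 3.14, 3.14, 3.14].

## Interface

Orientations are given as [roll, pitch, yaw] about the fixed x, y, z axes, in that order (R = Rz(yaw) Ry(pitch) Rx(roll)).
In Python, from station import get_obs, cams, workorder gives the robot as it stands.
- The arm moves only by the shell command python3 -m handwheel 'ROWS' [FORCE]. ROWS is JSON, a list of rows, each an object of numbers: "fingers": the opening, from -1 (shut) to 1 (fully open); "x", "y", "z": the shift along the tool's x, y, z in m; "spin": the turn about the tool's y in degrees. In form: [{"fingers": .., "x": .., "y": .., "z": .., "spin": ..}, ...]. A call has exactly 10 rows; each row is the pose to reach, as a shift and turn from the pose commanded when the call began, along the tool's axes at that moment; what a row does not reach only later rows make up. A row lasts 1/10 s, in which the tool goes at most 50 mm and 8.59 degrees, less where a joint would pass 70% of its speed; a pose out of reach is approached as far as the arm can. A call with a gripper value outside its range is refused whole. The fingers move at their own pace and stop on an object; FORCE is the grip in N (left out, the last holds). Time passes only in rows, so rows that repeat a pose let the fingers close, or fill a call up. It gives the time, the measured TCP pose, the force and the opening at its end, in the units of the state.
- get_obs(): the state, without advancing time (a new reading comes with each control period).
- cams.camera(name): name is "side" or "top" or "wrist"; returns (picture, depth): 384x512x3 uint8, red, green, blue; 384x512 float32, m along the optical axis (not along the pixel's ray), 0 where there is no reading.
- cams.get_calibration(name): a dict with "fx", "fy", "cx", "cy" (pixels), "dist" ([k1, k2, p1, p2, k3] as OpenCV has them; the pictures are not rectified), "view" (4x4, takes a point from world to camera coordinates). Camera axes: x right, y down, z forward; pixel columns grow to the right and rows downward; lengths in m; the calibration is good to about 2 mm. A picture is of the moment at which its call begins: read the wrist's pose just before it. get_calibration takes no time and is no camera call; for the wrist camera it gives the pose at the moment of the call.
- workorder.hand_in(): hands the job in, once; it reports no verdict.
The state is a dict: "time_s": time; "qpos": joint angles; "joint_vel": joint speeds; "tau": joint torques, N m; "ee_pos": TCP position; "eef_rot": TCP orientation; "force": force on the tool from outside, world axes, zero at the start; "moment": the same for the moment, N m; "grip_width": finger opening in m.
Only numpy, scipy, OpenCV 4.12 (cv2) and the standard library are available. Lean on these libraries where they do the work, as an engineer would, in place of code of your own. Each camera call takes 0.05 s, during which the arm holds its last target. There are 200 camera calls.

## Working session

There is one attempt and no reset: what is moved stays moved. The work goes in short steps, Python scripts to look and compute and a shell command to move; the robot and the scene stay as the last step left them, time stands still between calls to the robot, and variables do not carry over. Pictures are saved under pics/ and viewed, about 8 in all and at most 12, crops included, and the job is handed in when it is done.

```bash
mkdir -p pics; ls; python3 - <<'E'
from station import get_obs, cams
import cv2, numpy as np
o=get_obs(); print({k:np.round(v,3).tolist() for k,v in o.items()})
for n in ("top","side"):
    c=cams.get_calibration(n); print(n,c["fx"],c["cx"],c["cy"],c["dist"],np.round(c["view"],4).tolist())
    p,d=cams.camera(n); np.savez(f"pics/{n}0.npz",p=p,d=d)
    cv2.imwrite(f"pics/{n}0.png",cv2.resize(p[:,:,::-1],(768,576)))
E
```

```text
pics
{'time_s': 0.0, 'qpos': [1.042, 0.3, 1.522, -0.0, 1.321, -0.067], 'joint_vel': [0.001, 0.001, -0.001, -0.001, -0.003, 0.0], 'tau': [-0.0, -53.182, -35.272, 0.071, 0.024, -0.0], 'ee_pos': [0.245, 0.492, 0.224], 'eef_rot': [-1.571, 0.001, 1.109], 'force': [-0.246, 0.514, -0.016], 'moment': [-0.042, -0.001, -0.008], 'grip_width': 0.094}
top 436.7359907044428 262.05009662094864 187.72001889759173 [-0.10739647  0.          0.          0.          0.        ] [[0.0123, -0.9999, 0.0045, 0.0011], [-0.9918, -0.0128, -0.1272, 0.5181], [0.1272, -0.0029, -0.9919, 1.2869], [0.0, 0.0, 0.0, 1.0]]
side 373.9821367537417 254.61358891758573 189.79106662869071 [0.03469582 0.         0.         0.         0.        ] [[0.9461, -0.3235, -0.0162, -0.4812], [-0.2373, -0.6581, -0.7146, 0.1776], [0.2205, 0.6799, -0.6994, 1.2048], [0.0, 0.0, 0.0, 1.0]]
```

View pics/top0.png

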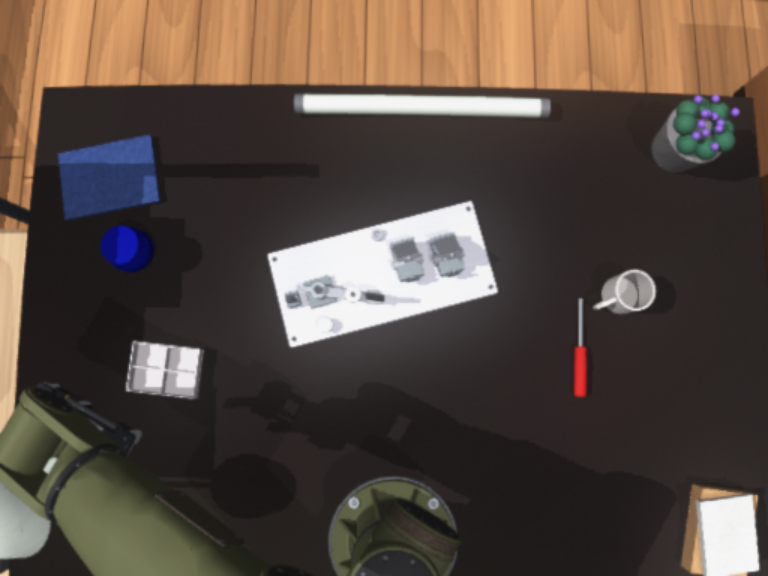

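View pics/side0.png

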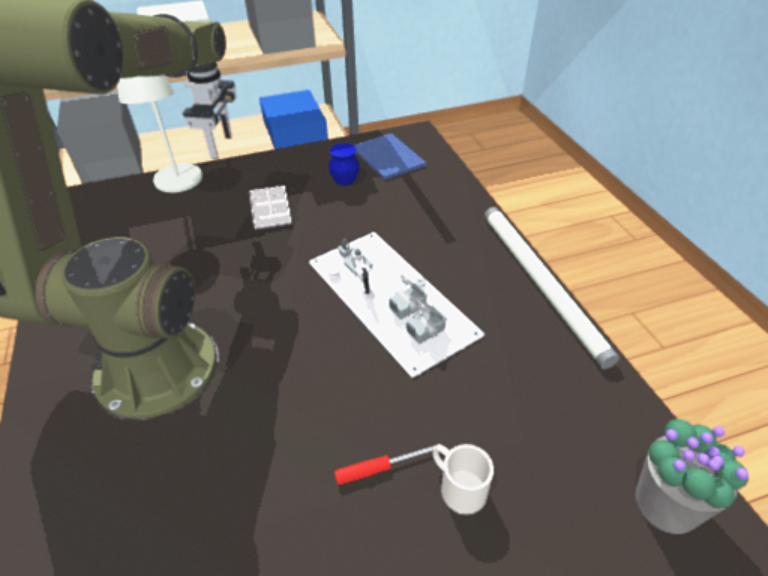

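```bash
cat > h.py <<'E'
import numpy as np, cv2
from station import cams
def K(c): return np.array([[c["fx"],0,c["cx"]],[0,c["fy"],c["cy"]],[0,0,1]])
def cast(c,uv,z):
    n=cv2.undistortPoints(np.float64(uv).reshape(-1,1,2),K(c),np.array(c["dist"]))[:,0]
    V=np.array(c["view"]); R,t=V[:3,:3],V[:3,3]; o=-R.T@t
    d=np.c_[n,np.ones(len(n))]@R; return o+d*((z-o[2])/d[:,2])[:,None]
def cloud(c,d):
    v,u=np.mgrid[:d.shape[0],:d.shape[1]]
    n=cv2.undistortPoints(np.float64(np.c_[u.ravel(),v.ravel()]).reshape(-1,1,2),K(c),np.array(c["dist"]))[:,0]
    V=np.array(c["view"]); P=np.c_[n,np.ones(len(n))]*d.reshape(-1,1)
    return ((P-V[:3,3])@V[:3,:3]).reshape(*d.shape,3)
def proj(c,P):
    V=np.array(c["view"]); r,_=cv2.Rodrigues(V[:3,:3])
    return cv2.projectPoints(np.float64(P).reshape(-1,1,3),r,V[:3,3],K(c),np.array(c["dist"]))[0][:,0]
E
python3 - <<'E'
from h import *
f=np.load("pics/top0.npz"); p,d=f["p"],f["d"]; c=cams.get_calibration("top")
m=np.zeros(p.shape[:2],np.uint8); m[120:240,165:345]=(p[120:240,165:345].min(2)>110)
m=cv2.morphologyEx(m,cv2.MORPH_CLOSE,np.ones((9,9)))
k=max(cv2.findContours(m,0,2)[0],key=cv2.contourArea)
W=cast(c,k[:,0].astype(float),0.008)[:,:2]
r=cv2.minAreaRect((W*1000).astype(np.float32)); print(r)
print(np.round(cv2.boxPoints(r)))
X=cloud(c,d); 
print("desk z",np.median(X[100:110,250:300,2]))
s=cv2.resize(p[125:240,170:340,::-1],None,fx=4.7,fy=4.7,interpolation=cv2.INTER_CUBIC); cv2.imwrite("pics/topz.png",s)
E
```

```text
((539.4453735351562, 31.60382080078125), (203.32150268554688, 442.795166015625), 15.615464210510254)
[[ 382.  217.]
 [ 501. -209.]
 [ 697. -154.]
 [ 578.  272.]]
desk z 0.0003024398184601703
```

View pics/topz.png

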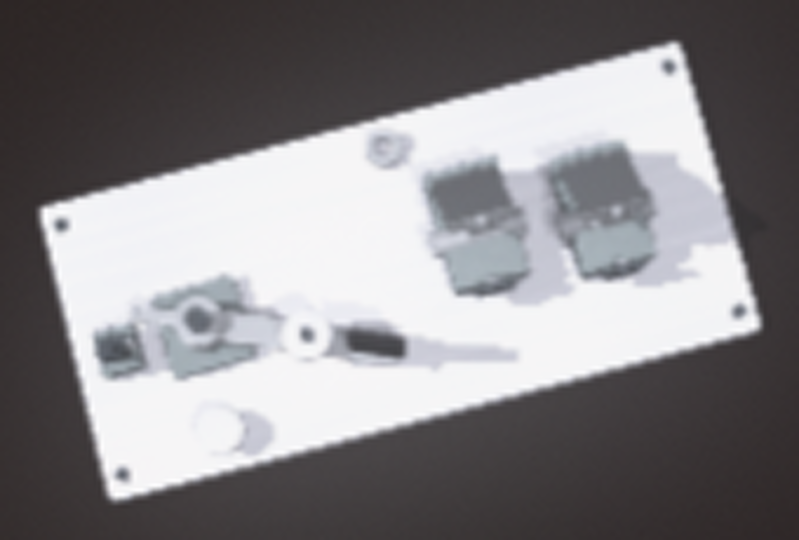

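```bash
python3 - <<'E'
from h import *
a=np.radians(15.6); R=np.array([[np.cos(a),np.sin(a)],[-np.sin(a),np.cos(a)]]); o=np.array([.5394,.0316])
H={}
for n in("top","side"):
    f=np.load(f"pics/{n}0.npz"); X=cloud(cams.get_calibration(n),f["d"]).reshape(-1,3)
    q=np.c_[(X[:,:2]-o)@R.T,X[:,2]]*1000
    q=q[(abs(q[:,0])<105)&(abs(q[:,1])<225)&(q[:,2]>-20)&(q[:,2]<150)]
    print(n,len(q),"columns y from +205 to -205 step 10; rows x from +90 down")
    for x in range(95,-100,-10):
        print(f"{x:4d}",*[f"{int(s.max()):3d}" if len(s:=q[(abs(q[:,0]-x)<=5)&(abs(q[:,1]-y)<=5),2]) else "  ." for y in range(205,-206,-10)])
E
```

```text
top 9646 columns y from +205 to -205 step 10; rows x from +90 down
  95  11  14  17  10  11  13  12  13  11  13   9  11  13  11  12  12  11  14  13  14  12  12  19  13  12  11  13   9  12  10  12  11  10  13  14  13  12  15  14  12  15  14
  85  15  12  12  11  15  13  14  13  12  14  12  15  14  13  17   9  12  11  10  12  13  24  21  16  13  15  12  12  16  17  11  13  14  12  16  13  11  12  11  13  11  13
  75  12  12  14  12  11  14  13  10  12  13   9  15  11  12  10  13  15  14  13  13  12  22  22  19  14  10  11  12  12  12  10   9  12  12  13  12  12  11  11  11  11  11
  65  13  12  12  15  11  14  11  11  11  15  12  12  12  14  12  12  14  14  10  15  16  21  16  13  13  12  11  13  16  15  13  15  15  11  13  15   9  14  12  11  14  11
  55  13  13  13  17  12  11  14  14  12  15  15   9  11  12  10  12  17  14  12  15  15  11  13  13  16  12  13  11   9  13  11  14  15  11  14  12  12  13  12  14  11  14
  45  12  14  14  13  11  16  12  14  13  13  14  10  15  12  11  10  11  14  14  13  15  13  11  13  54  56  55  54  51  10  13  11  13  11  11  13  47  13  13  14  15
[... 5254 characters left out ...]
  12  12
 -65  10  12  11  12   .  28  31  30  31  11  13  14  15  11   9  11  13  10  44  82  91  12  13  12  13  11  10  12  13  11  11  12  10  10  10  16  13  11  12  12  12  11
 -75  13  13  12  10   7  26  31  33  33  11  12  15  10  10  10  11  13  12  11  12  11  12  14  10  13  13  10  13  11  11  11   9  12  12  13  13  12  14  13  12  12  12
 -85  13  11  11  10  12  11  31  31  29  12  11  11  12  11  10  12  11  12  11  11  11  11  12  13  11  11  13  11  11  11  12   9  11  13  11  13  15  12  11  11  14  13
 -95  12  11  11  14   9  12  14  12  10  11  13  10  11  12  10   9  14  11  12  13  12  10  13  14  10  12  12  14  11  10  10  13  12  13  11  13  11  11  10  13  13  13
```

```bash
python3 - <<'E'
from h import *
a=np.radians(15.6); R=np.array([[np.cos(a),np.sin(a)],[-np.sin(a),np.cos(a)]]); o=np.array([.5394,.0316])
for n in("top","side"):
    f=np.load(f"pics/{n}0.npz"); X=cloud(cams.get_calibration(n),f["d"]).reshape(-1,3)
    q=np.c_[(X[:,:2]-o)@R.T,X[:,2]]*1000
    q=q[(abs(q[:,0])<105)&(abs(q[:,1])<225)&(q[:,2]<150)]
    for nm,y0,y1 in(("left",-90,-20),("right",-170,-95)):
        P=q[(q[:,1]>y0)&(q[:,1]<y1)&(q[:,2]>58)]
        for _ in range(4):
            m=P.mean(0); nv=np.linalg.svd(P-m)[2][2]; nv*=np.sign(nv[2]); r=(P-m)@nv; P=P[abs(r)<4]
        m=P.mean(0); th=np.arctan2(np.hypot(*nv[:2]),nv[2]); hd=np.arctan2(nv[1],nv[0])
        # hinge: n.(p-h)=4, z=44, at mean lateral
        u=np.array([np.cos(hd),np.sin(hd)]); v=np.array([-u[1],u[0]])
        s=(( m-np.array([0,0,44]))@nv-4)/np.hypot(*nv[:2]); h=m[:2]*1; h=m[:2]+u*( (nv[2]*(m[2]-44)-4)/np.hypot(*nv[:2]))
        lat=(P[:,:2]-m[:2])@v; mid=(np.percentile(lat,1)+np.percentile(lat,99))/2; h=h+v*mid
        e=h+u*(-68*np.cos(th)+4*np.sin(th))
        print(n,nm,len(P),"th",th.round(3),"yaw vs plate deg",np.degrees(hd).round(1),"lat w",np.ptp(np.percentile(lat,[1,99])).round(1),"hinge plate",h.round(1),"edge",e.round(1),(44+68*np.sin(th)+4*np.cos(th)).round(1),"zmax",np.percentile(P[:,2],99).round(1),"hinge W",(R.T@h/1000+o).round(4))
    T=q[(q[:,1]>-10)&(q[:,1]<55)&(q[:,0]<-30)&(q[:,2]>82)]
    (c,w,an)=cv2.minAreaRect(T[:,:2].astype(np.float32)); print(n,"tab",len(T),T.mean(0).round(1),c,w,an,"W",(R.T@np.array(c)/1000+o).round(4))
E
```

```text
top left 148 th 0.888 yaw vs plate deg 1.3 lat w 43.1 hinge plate [ 46.8 -55.3] edge [  7.  -56.2] 99.3 zmax 103.3 hinge W [ 0.5993 -0.009 ]
top right 146 th 0.809 yaw vs plate deg 2.3 lat w 39.7 hinge plate [  35.8 -135.8] edge [  -8.2 -137.6] 96.0 zmax 100.2 hinge W [ 0.6104 -0.0896]
top tab 47 [-50.7  25.1  90.3] (-50.16710662841797, 25.246463775634766) (35.675838470458984, 10.213654518127441) 66.46455383300781 W [0.4843 0.0424]
side left 44 th 0.821 yaw vs plate deg -4.7 lat w 44.7 hinge plate [ 48.7 -59.6] edge [  5.5 -56. ] 96.5 zmax 103.8 hinge W [ 0.6024 -0.0127]
side right 65 th 0.762 yaw vs plate deg -3.1 lat w 45.1 hinge plate [  37.8 -139.9] edge [  -8.5 -137.4] 93.9 zmax 99.9 hinge W [ 0.6135 -0.0929]
side tab 30 [-52.9  23.4  89.9] (-52.253257751464844, 23.745319366455078) (36.97371292114258, 10.006122589111328) 66.59928894042969 W [0.4827 0.0404]
```

```bash
python3 -m handwheel '[{"fingers":-1,"x":0,"y":0,"z":0,"spin":8},{"fingers":-1,"x":-0.04,"y":-0.02,"z":-0.03,"spin":16},{"fingers":-1,"x":-0.08,"y":-0.02,"z":-0.06,"spin":24},{"fingers":-1,"x":-0.12,"y":-0.02,"z":-0.09,"spin":32},{"fingers":-1,"x":-0.16,"y":-0.02,"z":-0.12,"spin":40},{"fingers":-1,"x":-0.19,"y":-0.02,"z":-0.15,"spin":47.9},{"fingers":-1,"x":-0.22,"y":-0.02,"z":-0.18,"spin":47.9},{"fingers":-1,"x":-0.25,"y":-0.02,"z":-0.21,"spin":47.9},{"fingers":-1,"x":-0.25,"y":-0.02,"z":-0.24,"spin":47.9},{"fingers":-1,"x":-0.25,"y":-0.02,"z":-0.26,"spin":47.9}]' 20
```

```text
time_s: 1.1
ee_pos: [0.3675, 0.1512, 0.2446]
eef_rot: [-1.571, -0.001, 0.271]
force: [-0.3, 1.5, -0.7]
grip_width: 0.0175
```

```bash
python3 -m handwheel '[{"fingers":-1,"x":0.03,"y":0,"z":-0.03,"spin":0},{"fingers":-1,"x":0.06,"y":0,"z":-0.06,"spin":0},{"fingers":-1,"x":0.09,"y":0,"z":-0.1,"spin":0},{"fingers":-1,"x":0.12,"y":0,"z":-0.14,"spin":0},{"fingers":-1,"x":0.15,"y":0.02,"z":-0.18,"spin":0},{"fingers":-1,"x":0.16,"y":0.04,"z":-0.217,"spin":0},{"fingers":-1,"x":0.16,"y":0.06,"z":-0.217,"spin":0},{"fingers":-1,"x":0.16,"y":0.075,"z":-0.217,"spin":0},{"fingers":-1,"x":0.16,"y":0.075,"z":-0.217,"spin":0},{"fingers":-1,"x":0.16,"y":0.075,"z":-0.217,"spin":0}]'
python3 - <<'E'
from h import *
out=[]
for n,(r0,c0) in (("top",(120,200)),("side",(150,200))):
    p,d=cams.camera(n); out.append(cv2.resize(p[r0:r0+100,c0:c0+135,::-1],(405*2-10,300*1),interpolation=3) if 0 else cv2.resize(p[r0:r0+100,c0:c0+130,::-1],(390,300),interpolation=3))
cv2.imwrite("pics/over.png",np.hstack(out))
E
```

```text
time_s: 2.1
ee_pos: [0.579, -0.013, 0.1698]
eef_rot: [-1.571, 0.0, 0.273]
force: [0.5, 0.4, 0.3]
grip_width: 0.0005
```

View pics/over.png

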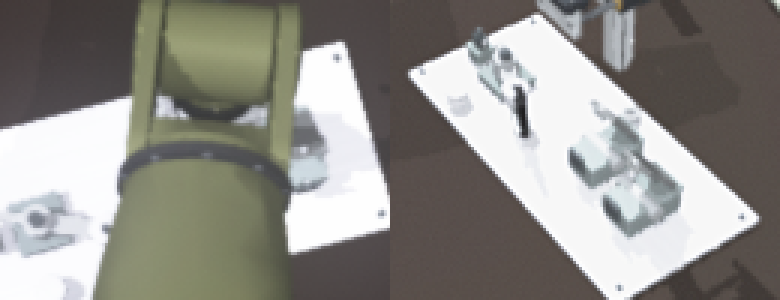

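```bash
python3 - <<'E'
from h import *
c=cams.get_calibration("side"); u=proj(c,[[.579,-.013,.151],[.6,-.011,.044]]); print((u-[200,150])*3+[390,0])
E
python3 -m handwheel '[{"fingers":-1,"x":0,"y":0.02,"z":0,"spin":0},{"fingers":-1,"x":0,"y":0.04,"z":0,"spin":0},{"fingers":-1,"x":0,"y":0.05,"z":0,"spin":0},{"fingers":-1,"x":0,"y":0.056,"z":0,"spin":0},{"fingers":-1,"x":-0.001,"y":0.062,"z":0,"spin":0},{"fingers":-1,"x":-0.002,"y":0.068,"z":0,"spin":0},{"fingers":-1,"x":-0.004,"y":0.074,"z":0,"spin":0},{"fingers":-1,"x":-0.006,"y":0.08,"z":0,"spin":0},{"fingers":-1,"x":-0.008,"y":0.084,"z":0,"spin":0},{"fingers":-1,"x":-0.01,"y":0.088,"z":0,"spin":0}]'
```

```text
[[616.80036881  64.91874931]
 [630.98422781 128.92100371]]
time_s: 3.2
ee_pos: [0.5692, -0.0159, 0.0813]
eef_rot: [-1.571, -0.0, 0.273]
force: [0.4, 0.1, 1.3]
grip_width: 0.0003
```

```bash
python3 -m handwheel '[{"fingers":-1,"x":-0.003,"y":0.002,"z":0,"spin":0},{"fingers":-1,"x":-0.005,"y":0.004,"z":0,"spin":0},{"fingers":-1,"x":-0.007,"y":0.006,"z":0,"spin":0},{"fingers":-1,"x":-0.008,"y":0.008,"z":0,"spin":0},{"fingers":-1,"x":-0.008,"y":0.009,"z":0,"spin":0},{"fingers":-1,"x":-0.008,"y":0.010,"z":0,"spin":0},{"fingers":-1,"x":-0.008,"y":0.011,"z":0,"spin":0},{"fingers":-1,"x":-0.008,"y":0.012,"z":0,"spin":0},{"fingers":-1,"x":-0.008,"y":0.013,"z":0,"spin":0},{"fingers":-1,"x":-0.008,"y":0.013,"z":0,"spin":0}]'
```

```text
time_s: 4.2
ee_pos: [0.5616, -0.018, 0.0686]
eef_rot: [-1.571, 0.0, 0.273]
force: [0.2, 0.3, 0.6]
grip_width: 0.0001
```

```bash
python3 -m handwheel '[{"fingers":-1,"x":0,"y":0.0005,"z":0,"spin":0},{"fingers":-1,"x":0,"y":0.001,"z":0,"spin":0},{"fingers":-1,"x":0,"y":0.0015,"z":0,"spin":0},{"fingers":-1,"x":0,"y":0.0015,"z":0,"spin":0},{"fingers":-1,"x":0,"y":0.0015,"z":0,"spin":0},{"fingers":-1,"x":0,"y":0.002,"z":0,"spin":0},{"fingers":-1,"x":0,"y":0.002,"z":0,"spin":0},{"fingers":-1,"x":0,"y":0.002,"z":0,"spin":0},{"fingers":-1,"x":0,"y":0.002,"z":0,"spin":0},{"fingers":-1,"x":0,"y":0.002,"z":0,"spin":0}]'
```

```text
time_s: 5.2
ee_pos: [0.5617, -0.018, 0.0669]
eef_rot: [-1.571, -0.0, 0.273]
force: [-5.3, -0.6, 9.8]
grip_width: 0.0006
```

```bash
python3 -m handwheel '[{"fingers":-1,"x":0,"y":-0.03,"z":0,"spin":0},{"fingers":-1,"x":0,"y":-0.06,"z":0,"spin":0},{"fingers":-1,"x":0,"y":-0.08,"z":0,"spin":0},{"fingers":-1,"x":0.004,"y":-0.08,"z":-0.03,"spin":0},{"fingers":-1,"x":0.008,"y":-0.08,"z":-0.06,"spin":0},{"fingers":-1,"x":0.008,"y":-0.08,"z":-0.082,"spin":0},{"fingers":-1,"x":0.008,"y":-0.08,"z":-0.082,"spin":0},{"fingers":-1,"x":0.008,"y":-0.06,"z":-0.082,"spin":0},{"fingers":-1,"x":0.008,"y":-0.05,"z":-0.082,"spin":0},{"fingers":-1,"x":0.008,"y":-0.042,"z":-0.082,"spin":0}]'
python3 -m handwheel '[{"fingers":-1,"x":0,"y":0.006,"z":0,"spin":0},{"fingers":-1,"x":-0.001,"y":0.012,"z":0,"spin":0},{"fingers":-1,"x":-0.003,"y":0.018,"z":0,"spin":0},{"fingers":-1,"x":-0.006,"y":0.022,"z":0,"spin":0},{"fingers":-1,"x":-0.01,"y":0.026,"z":0,"spin":0},{"fingers":-1,"x":-0.013,"y":0.029,"z":0,"spin":0},{"fingers":-1,"x":-0.016,"y":0.032,"z":0,"spin":0},{"fingers":-1,"x":-0.018,"y":0.035,"z":0,"spin":0},{"fingers":-1,"x":-0.018,"y":0.037,"z":0,"spin":0},{"fingers":-1,"x":-0.018,"y":0.038,"z":0,"spin":0}]'
```

```text
time_s: 6.2
ee_pos: [0.5911, -0.0941, 0.1075]
eef_rot: [-1.57, 0.001, 0.274]
force: [0.8, 0.4, -0.3]
grip_width: 0.0005
time_s: 7.2
ee_pos: [0.5738, -0.0999, 0.0711]
eef_rot: [-1.571, 0.001, 0.273]
force: [-10.2, -0.5, 17.5]
grip_width: 0.0005
```

```bash
python3 -m handwheel '[{"fingers":-1,"x":0,"y":0.001,"z":0,"spin":0},{"fingers":-1,"x":0,"y":0.002,"z":0,"spin":0},{"fingers":-1,"x":0,"y":0.003,"z":0,"spin":0},{"fingers":-1,"x":0,"y":0.003,"z":0,"spin":0},{"fingers":-1,"x":0,"y":0.0035,"z":0,"spin":0},{"fingers":-1,"x":0,"y":0.0035,"z":0,"spin":0},{"fingers":-1,"x":0,"y":0.004,"z":0,"spin":0},{"fingers":-1,"x":0,"y":0.004,"z":0,"spin":0},{"fingers":-1,"x":0,"y":0.004,"z":0,"spin":0},{"fingers":-1,"x":0,"y":0.004,"z":0,"spin":0}]'
```

```text
time_s: 8.2
ee_pos: [0.5742, -0.0996, 0.0669]
eef_rot: [-1.571, -0.0, 0.273]
force: [-4.7, 0.9, 7.9]
grip_width: 0.0003
```

```bash
python3 -m handwheel '[{"fingers":-1,"x":0,"y":-0.03,"z":0,"spin":0},{"fingers":-1,"x":0,"y":-0.06,"z":0,"spin":0},{"fingers":-1,"x":0,"y":-0.09,"z":0,"spin":0},{"fingers":-1,"x":-0.04,"y":-0.09,"z":0.02,"spin":0},{"fingers":-1,"x":-0.07,"y":-0.09,"z":0.05,"spin":0},{"fingers":-1,"x":-0.098,"y":-0.09,"z":0.08,"spin":0},{"fingers":-1,"x":-0.098,"y":-0.09,"z":0.11,"spin":0},{"fingers":-1,"x":-0.098,"y":-0.09,"z":0.14,"spin":0},{"fingers":-1,"x":-0.098,"y":-0.09,"z":0.156,"spin":0},{"fingers":-1,"x":-0.098,"y":-0.09,"z":0.156,"spin":0}]'
cat > look.py <<'E'
from h import *
import sys
a=np.radians(15.6); R=np.array([[np.cos(a),np.sin(a)],[-np.sin(a),np.cos(a)]]); o=np.array([.5394,.0316])
k=sys.argv[1]; out=[]
for n in("top","side"):
    p,d=cams.camera(n); X=cloud(cams.get_calibration(n),d).reshape(-1,3)
    q=np.c_[(X[:,:2]-o)@R.T,X[:,2]]*1000
    for nm,x,y in(("left",47,-56),("right",36.5,-137)):
        s=q[(q[:,0]>x-60)&(q[:,0]<x)&(abs(q[:,1]-y)<18)&(q[:,2]<130)]
        if len(s): print(n,nm,len(s),"z pct 5/50/95",np.percentile(s[:,2],[5,50,95]).round(1))
    r0,c0=((120,200) if n=="top" else (140,200))
    out.append(cv2.resize(p[r0:r0+100,c0:c0+130,::-1],(390,300),interpolation=3))
cv2.imwrite(f"pics/{k}.png",np.hstack(out))
E
python3 look.py pre
```

```text
time_s: 9.2
ee_pos: [0.4374, 0.0255, 0.1565]
eef_rot: [-1.571, -0.0, 0.275]
force: [-0.4, 0.1, -0.4]
grip_width: 0.0002
top left 234 z pct 5/50/95 [44.2 48.7 52.7]
top right 234 z pct 5/50/95 [44.6 48.5 52.3]
side left 126 z pct 5/50/95 [46.7 49.7 52.5]
side right 149 z pct 5/50/95 [46.4 49.7 52.4]
```

View pics/pre.png

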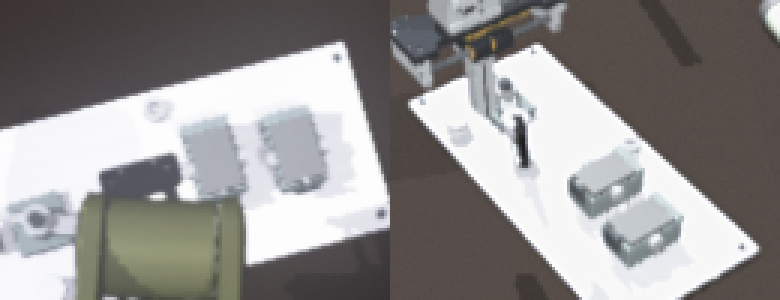

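Both covers are shut and level: median height is 48.5–49.7 mm against 48 expected, at about (215,155)/(290,150) in the top crop and (610,180)/(645,215) in the side crop. The tab at (520,140) in the side crop is untouched, with the fingers beside it. Next I descend and push.

```bash
python3 -m handwheel '[{"fingers":-1,"x":0,"y":0.03,"z":0,"spin":0},{"fingers":-1,"x":0,"y":0.06,"z":0,"spin":0},{"fingers":-1,"x":0,"y":0.082,"z":0,"spin":0},{"fingers":-1,"x":0.005,"y":0.082,"z":0,"spin":0},{"fingers":-1,"x":0.01,"y":0.082,"z":0,"spin":0},{"fingers":-1,"x":0.015,"y":0.082,"z":0,"spin":0},{"fingers":-1,"x":0.02,"y":0.082,"z":0,"spin":0},{"fingers":-1,"x":0.025,"y":0.082,"z":0,"spin":0},{"fingers":-1,"x":0.03,"y":0.082,"z":0,"spin":0},{"fingers":-1,"x":0.035,"y":0.082,"z":0,"spin":0}]'
python3 -m handwheel '[{"fingers":-1,"x":0.004,"y":0,"z":0,"spin":0},{"fingers":-1,"x":0.008,"y":0,"z":0,"spin":0},{"fingers":-1,"x":0.012,"y":0,"z":0,"spin":0},{"fingers":-1,"x":0.016,"y":0,"z":-0.001,"spin":0},{"fingers":-1,"x":0.02,"y":0,"z":-0.002,"spin":0},{"fingers":-1,"x":0.024,"y":0,"z":-0.003,"spin":0},{"fingers":-1,"x":0.028,"y":0,"z":-0.004,"spin":0},{"fingers":-1,"x":0.032,"y":0,"z":-0.004,"spin":0},{"fingers":-1,"x":0.036,"y":0,"z":-0.004,"spin":0},{"fingers":-1,"x":0.04,"y":0,"z":-0.004,"spin":0}]'
```

```text
time_s: 10.3
ee_pos: [0.4711, 0.0335, 0.0744]
eef_rot: [-1.571, 0.002, 0.273]
force: [-5.7, -3.8, 1.1]
grip_width: 0.0002
time_s: 11.3
ee_pos: [0.51, 0.0395, 0.0741]
eef_rot: [-1.572, 0.004, 0.273]
force: [-11.1, -13.3, 4.5]
grip_width: 0.0004
```

```bash
python3 -m handwheel '[{"fingers":-1,"x":0.001,"y":0,"z":-0.001,"spin":0},{"fingers":-1,"x":0.002,"y":0,"z":-0.002,"spin":0},{"fingers":-1,"x":0.003,"y":0,"z":-0.003,"spin":0},{"fingers":-1,"x":0.004,"y":0,"z":-0.004,"spin":0},{"fingers":-1,"x":0.006,"y":0,"z":-0.005,"spin":0},{"fingers":-1,"x":0.007,"y":0,"z":-0.005,"spin":0},{"fingers":-1,"x":0.008,"y":0,"z":-0.005,"spin":0},{"fingers":-1,"x":0.01,"y":0,"z":-0.005,"spin":0},{"fingers":-1,"x":0.011,"y":0,"z":-0.005,"spin":0},{"fingers":-1,"x":0.012,"y":0,"z":-0.005,"spin":0}]'
python3 look.py push; python3 - <<'E'
from h import *
a=np.radians(15.6); R=np.array([[np.cos(a),np.sin(a)],[-np.sin(a),np.cos(a)]]); o=np.array([.5394,.0316])
for n in("top","side"):
    p,d=cams.camera(n); X=cloud(cams.get_calibration(n),d)
    q=np.concatenate([(X[...,:2]-o)@R.T,X[...,2:]],-1)*1000
    m=(p.max(2)<70)&(q[...,2]>55)&(q[...,2]<96)&(abs(q[...,1]-18)<30)&(abs(q[...,0])<70)
    T=q[m]; print(n,len(T))
    if len(T)>8: print(T.mean(0).round(1),np.percentile(T,[5,95],axis=0).round(1).tolist(),"phi",(np.arctan2(T[:,0].mean()+5.6,130-T[:,1].mean())+.41).round(3))
E
```

```text
time_s: 12.3
ee_pos: [0.5227, 0.0394, 0.0738]
eef_rot: [-1.569, 0.004, 0.273]
force: [-7.5, 2.5, -1.6]
grip_width: 0.0005
top left 46 z pct 5/50/95 [45.1 49.2 53. ]
top right 235 z pct 5/50/95 [44.  48.5 52.5]
side left 134 z pct 5/50/95 [46.  49.2 52.1]
side right 146 z pct 5/50/95 [46.7 49.2 52.5]
top 0
side 9
[ 1.5 -0.2 74.1] [[-0.3, -3.0, 59.1], [3.1, 1.9, 91.8]] phi 0.464
```

View pics/push.png

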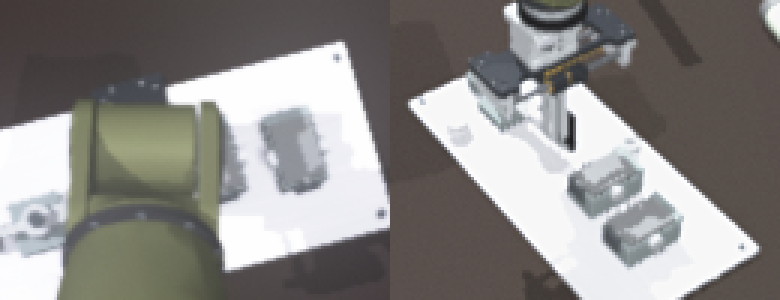

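```bash
python3 -m handwheel '[{"fingers":-1,"x":0.001,"y":0,"z":0,"spin":0},{"fingers":-1,"x":0.002,"y":0,"z":0,"spin":0},{"fingers":-1,"x":0.003,"y":0,"z":0,"spin":0},{"fingers":-1,"x":0.004,"y":0,"z":0,"spin":0},{"fingers":-1,"x":0.005,"y":0,"z":0,"spin":0},{"fingers":-1,"x":0.005,"y":0,"z":0,"spin":0},{"fingers":-1,"x":0.005,"y":0,"z":0,"spin":0},{"fingers":-1,"x":0.005,"y":0,"z":0,"spin":0},{"fingers":-1,"x":0.005,"y":0,"z":0,"spin":0},{"fingers":-1,"x":0.005,"y":0,"z":0,"spin":0}]'
python3 look.py push2; python3 - <<'E'
from h import *
a=np.radians(15.6); R=np.array([[np.cos(a),np.sin(a)],[-np.sin(a),np.cos(a)]]); o=np.array([.5394,.0316])
for i in range(3):
    p,d=cams.camera("side"); X=cloud(cams.get_calibration("side"),d)
    q=np.concatenate([(X[...,:2]-o)@R.T,X[...,2:]],-1)*1000
    m=(p.max(2)<80)&(q[...,2]>52)&(q[...,2]<96)&(abs(q[...,1]-18)<30)&(abs(q[...,0])<70)
    T=q[m]; print(len(T),T.mean(0).round(1),"phi",(np.arctan2(T[:,0].mean()+5.6,130-T[:,1].mean())+.41).round(3))
p0=np.load("pics/side0.npz")["p"].astype(int); df=np.abs(p-p0).max(2)
s=np.hstack([cv2.imread("pics/side0.png")[:,:,::-1][:0]]) if 0 else None
from station import get_obs; g=get_obs(); print(g["force"],g["ee_pos"],g["time_s"])
cv2.imwrite("pics/sidefull.png",cv2.resize(p[:,:,::-1],(768,576)))
E
```

```text
time_s: 13.5
ee_pos: [0.5274, 0.0408, 0.0738]
eef_rot: [-1.569, 0.004, 0.273]
force: [-8.8, 1.9, -0.9]
grip_width: 0.0007
top left 57 z pct 5/50/95 [44.9 47.7 52.6]
top right 230 z pct 5/50/95 [43.6 48.6 52.7]
side left 131 z pct 5/50/95 [46.7 49.2 52. ]
side right 151 z pct 5/50/95 [46.1 49.3 52.3]
18 [ 7.9  1.3 70.8] phi 0.514
17 [ 7.8  1.3 71.8] phi 0.514
17 [ 7.   0.2 73.1] phi 0.507
[-9.51852878  1.46379857 -0.29821205] [0.52743361 0.04076138 0.07381794] 13.75
```

View pics/sidefull.png

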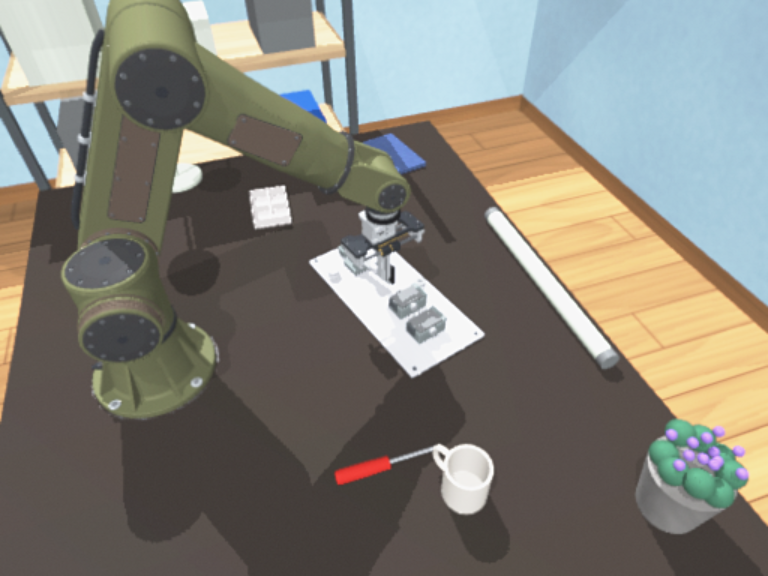

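```bash
python3 -c "
from station import workorder; print(workorder.hand_in())"
```

```text
the job is handed in; nothing more can be done
None
```

I pressed the left cover shut, then the right, and then pushed the tensioner tab back. I handed the job in at about 13.8 s with the fingers still holding the tab.

- **Covers:** both are level in the pictures. Their tops measured 48–50 mm above the desk, against 48 expected, and still did after the tensioner push.
- **Tensioner:** the camera put the arm at about 0.51 rad, past the click at 0.43 and short of the rear stop at 0.62; the finger position gives about 0.53. The push fell from about 17 N before the click to 8 N after it, and was about 9 N at the end. That is above the 6 N given for that part of the travel; I put the extra down to rubbing at the contact and didn't check further.
- **Other things on the desk:** in the last side view the screwdriver, mug, tray and spare roller look to be where they started. The vase was hidden behind the arm in that view, and I did not check the spare bearing after the tensioner push. The arm did not pass near the vase.
- **Weak checks:** in the top view the arm hid the tab, so the tensioner angle rests on the side camera (only 17–18 pixels), the finger position and the force drop. My early fits of the cover angles differed between the cameras by up to 0.07 rad, but this did not affect the pressing.

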